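# Press a housing onto the contact-test fixture

### The job

Lift the top aluminium housing off the nested stack of three and lower it upright between the guide blades of the test fixture, so that it covers the sprung plunger. Press it down gently against the spring until its rim sits level on all four hard-stop pads, with a firm but light push on them, and finish while still holding it pressed there: do not let go. Leave the other two housings stacked and the other things on the bench where they are.

Things in the scene. Friction and masses are not known exactly. Their poses are not given: they have to be found in the camera images.
- hood_top: Top housing of the stack, the one to press. Stepped aluminium, 0.13 to 0.25 kg: open skirt below, 76 (x) by 60 (y) mm outside, 68 by 52 inside, hollow 12 deep; shoulder with its top 15 above the rim; closed crown above. The hollow sits loosely over the crown below it: lift straight up by over 12 mm. Origin: centre of the lower rim; z up.
- crown (a point): Centre of the top of that housing's crown, 45 mm above its rim. The crown is a solid block 60 (x) by 44 (y) mm, reaching 30 mm down to the shoulder; grasp it from above across either width. Axes as the housing's.
- hood_mid: Middle housing of the stack, the same shape. The rim of the one above lies 33 mm above its own rim. Origin: centre of its lower rim. Stays in the stack.
- hood_low: Lowest housing, the same shape, standing on a fixed black block 100 by 84 mm whose top is 10 to 30 mm above the bench. Origin: centre of its lower rim. Stays.
- fixture: Fixed test fixture: grey block 120 (x) by 104 (y) mm, top 20 to 30 above the bench, carrying four stop pads, a sprung plunger in the middle and six steel guide blades (one on each short side, two on each long side). Origin: on its axis, 36 below the pads' tops. The housing's x must lie along the fixture's x, either way round; z up.
- stop: The four hard-stop pads on the fixture: steel on a stiff urethane backing, giving together only 1 mm for 12 N (at most 2 mm), thirty times stiffer than the plunger's spring. Each 12 mm square and 6 high, centred 31 mm (x) and 23 mm (y) either side of the axis. The housing's rim bears on them. Origin as fixture, 36 below their tops.
- nest (a point): Point on the fixture's axis level with the tops of the stop pads: the centre of the housing's rim comes here. Around it the blades' inner faces stand 81 (x) by 65 (y) mm apart, 2.5 mm clear of the skirt, upright to 8 mm above the pads, then flared outward to about 16 mm above them. Axes as fixture.
- plunger_tip (a point): Centre of the plunger's top, a brass pin 16 mm in diameter standing 24 mm above the pads at rest. It meets the roof of the housing's hollow, 12 mm above the rim, so the spring takes over when the rim is 12 mm above the pads.
- plunger (a joint): How far the plunger is pressed down (m): 0 at rest, about 0.012 with the housing on the stop pads, 0.018 at its own end. It pushes up with about 4.5 N at first touch, 9.5 N at the pads: more than the housing weighs, so the housing rises if let go.
- case: White open plastic case 115 by 115 by 45 mm, bystander. Origin: centre of its underside.
- meter: Yellow multimeter lying flat, 185 by 88 by 46 mm high, bystander. Origin: centre of its underside.
- driver: Screwdriver 170 mm long lying between the stack and the fixture, bystander. Origin: near its middle.
Mind the look-alikes: they are no part of the job. Leave any red look-alike of the hood_top alone.

How it is judged:
By the outcome, as a careful person would: the job done as asked, in the order asked, and still so for the second after the job is handed in, while the arm keeps its last pose, push and grip.
It also fails if it takes over 42 s, if anything falls off the work surface, if the arm or the gripper's body presses on something with over 40 N, if the wrist force passes 120 N, or if a joint passes its speed limit or range.

### The arm

A 6-joint arm with a two-finger parallel gripper is mounted at the origin on the work surface. World frame = base frame: x ahead of the robot, y to its left, z up, the work surface at z = 0. Lengths are in m, angles in rad, forces in N, time in s.
With the tool pointing down it reaches from about 0.3 to 0.775 m from the base axis. Payload 14.6 kg.
Tool frame: the origin (TCP) lies on the centre line of the jaws, within the pads' length; the fingertips stand 19 mm ahead of it and the grasp point (between the pads) is the TCP; z points along the fingers, x is the direction in which the jaws open and shut, and the axes are right-handed (so a half turn about z gives the same grasp; the last joint's range is limited). The gripper opens to 94 mm and grips with 3 to 60 N. Pads are 16 mm wide; open, the fingers measure 119 mm over their backs; the gripper's body (75 mm by 177 mm) begins 78 mm behind the grasp point.
Start: joints at [-1.176, 0.3, 1.521, -0, 1.321, -0.067], TCP at [0.245, -0.492, 0.224] pointing down, gripper open.
Joint ranges: [-3.03, 3.03], [-0.79, 2.21], [0.23, 2.52], [-1.04, 4.18], [0, 3.07], [-2.55, 2.55]. Speed limits (rad/s): [2.22, 2.22, 2.57, 3.14, 3.14, 3.14].

### API

Orientations are given as [roll, pitch, yaw] about the fixed x, y, z axes, in that order (R = Rz(yaw) Ry(pitch) Rx(roll)).
In Python, from station import ctrl, imaging gives the robot as it stands.
- The arm moves only by the shell command python3 -m handwheel 'ROWS' [OPENING] [FORCE]. ROWS is JSON, a list that holds one entry, the list of rows, each a list of 4 numbers: the shift along the tool's x, y, z in m, then the turn about the tool's z in rad. A call has 1 to 10 rows; each row shifts and turns the pose as measured when the row begins, along the tool's axes as they then stand; what a row does not reach is not made up. A row lasts 1/10 s, in which the tool goes at most 50 mm and 8.59 degrees, less where a joint would pass 70% of its speed; a pose out of reach is approached as far as the arm can. A call is refused whole if a number of a shift passes 0.05 or a number of a turn 0.15, either way. A call with a gripper value outside its range is refused whole. OPENING is the finger opening in m, from 0 to 0.094, set as the call begins (- or left out, the last holds). The fingers move at their own pace and stop on an object; FORCE is the grip in N (left out, the last holds). Time passes only in rows, so rows that do not move let the fingers close. It gives the time, the measured TCP pose, the force and the opening at its end, in the units of the state.
- ctrl.get_obs(): the state, without advancing time (a new reading comes with each control period).
- imaging.camera(name): name is "side" or "top"; returns the picture (420x560x3 uint8, red, green, blue); there is no depth.
- imaging.camera_model(name): a dict with "camera_matrix" (3x3 intrinsics, pixels), "k1" (the pictures are not rectified: a ray, as slopes to the right and down, at radius r is drawn at 1 + k1 r^2 times it, then the intrinsics apply), "position" and "attitude" of the camera in the world. Camera axes: x right, y up, looking along -z (the intrinsics and any distortion apply to the point x, -y, -z); pixel columns grow to the right and rows downward; lengths in m; the calibration is good to about 2 mm. A picture is of the moment at which its call begins. camera_model takes no time and is no camera call.
- ctrl.hand_in(): hands the job in, once; it reports no verdict.
The state is a dict: "time_s": time; "qpos": joint angles; "joint_vel": joint speeds; "tau": joint torques, N m; "ee_pos": TCP position; "eef_rot": TCP orientation; "force": force on the tool from outside, world axes, zero at the start; "moment": the same for the moment, N m; "grip_width": finger opening in m.
Only numpy, scipy, OpenCV 4.12 (cv2) and the standard library are available. Lean on these libraries where they do the work, as an engineer would, in place of code of your own. Each camera call takes 0.05 s, during which the arm holds its last target. There are 200 camera calls.

## Working session

There is one attempt and no reset: what is moved stays moved. The work goes in short steps, Python scripts to look and compute and a shell command to move; the robot and the scene stay as the last step left them, time stands still between calls to the robot, and variables do not carry over. Pictures are saved under pics/ and viewed, about 8 in all and at most 12, crops included, and the job is handed in when it is done.

```bash
mkdir -p pics; ls; python3 - <<'E'
from station import ctrl, imaging
import cv2
for n in ("top","side"):
    im=imaging.camera(n); cv2.imwrite(f"pics/{n}0.png",im[:,:,::-1])
    m=imaging.camera_model(n); print(n,m)
print(ctrl.get_obs())
E
```

```text
pics
top {'camera_matrix': array([[432.96357991,   0.        , 278.49854619],
       [  0.        , 432.96357991, 205.002492  ],
       [  0.        ,   0.        ,   1.        ]]), 'k1': 0.01538110031330303, 'position': array([0.47766546, 0.06077158, 0.94383518]), 'attitude': array([ 0.17170064,  0.01279412, -1.5718043 ])}
side {'camera_matrix': array([[383.68395614,   0.        , 279.45583104],
       [  0.        , 383.68395614, 202.15074923],
       [  0.        ,   0.        ,   1.        ]]), 'k1': 0.03534559653016158, 'position': array([0.35797435, 0.70090046, 0.64688903]), 'attitude': array([ 0.90675652, -0.00997188, -2.76691857])}
{'time_s': 0.1, 'qpos': array([-1.17562965e+00,  3.00415628e-01,  1.52148818e+00,  1.86684691e-07,
        1.32073679e+00, -6.66515543e-02]), 'joint_vel': array([-0.0002692 , -0.00220758, -0.00074486,  0.00014647,  0.00096592,
       -0.00010916]), 'tau': array([-6.87861648e-04, -5.32651412e+01, -3.53287518e+01,  7.08946050e-02,
        2.35100929e-02, -2.89889635e-05]), 'ee_pos': array([ 0.24495688, -0.49220075,  0.22395606]), 'eef_rot': array([-3.14152268e+00,  1.04561037e-03, -1.10897811e+00]), 'force': array([-0.18130604, -0.18640097, -0.48882515]), 'moment': array([ 0.00774946, -0.03299767, -0.00562177]), 'grip_width': 0.09379082745909739}
```

View pics/top0.png

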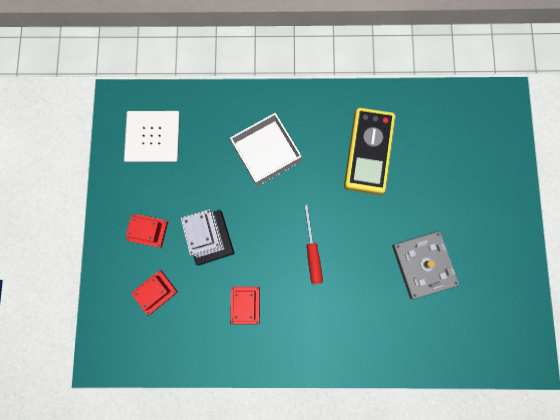

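View pics/side0.png

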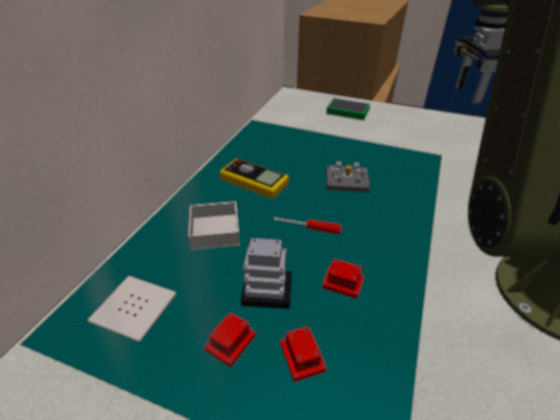

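Top view: the aluminium stack is at about (202,233), with its black block at (208,237), and the fixture is at (427,265) with the plunger tip at (431,265). The look-alikes are three red housings at (147,230), (154,292) and (245,306). The grey one at (202,233) fits the description, so I'll check it in one close mosaic.

```bash
cat > h.py <<'E'
import numpy as np, cv2
from scipy.spatial.transform import Rotation as Ro
from station import ctrl, imaging
def cam(n):
    m=imaging.camera_model(n); return m["camera_matrix"],m["k1"],np.array(m["position"]),Ro.from_euler("xyz",m["attitude"]).as_matrix()
def ray(n,p):
    K,k,c,R=cam(n); q=cv2.undistortPoints(np.array([[p]],float),K,np.array([k,0,0,0,0.]))[0,0]
    d=R@np.array([q[0],-q[1],-1]); return c,d
def onz(n,p,z):
    c,d=ray(n,p); return c+d*(z-c[2])/d[2]
def tri(a,b):
    (c1,d1),(c2,d2)=ray("top",a),ray("side",b)
    s=np.linalg.lstsq(np.c_[d1,-d2],c2-c1,rcond=None)[0]
    p,q=c1+d1*s[0],c2+d2*s[1]; return (p+q)/2,np.linalg.norm(p-q)
def proj(n,X):
    K,k,c,R=cam(n); v=R.T@(np.array(X)-c); q=np.array([v[0],-v[1]])/-v[2]; r2=q@q
    return (K[:2,:2]@(q*(1+k*r2)))+K[:2,2]
def crop(im,x,y,w,h,s): return cv2.resize(im[y:y+h,x:x+w],None,fx=s,fy=s,interpolation=cv2.INTER_CUBIC)
E
python3 - <<'E'
from h import *
t=cv2.imread("pics/top0.png");s=cv2.imread("pics/side0.png")
o=np.zeros((600,800,3),np.uint8)
for im,(x,y,w,h),(r,c) in [(t,(170,200,80,70),(0,0)),(t,(385,225,80,80),(0,400)),(s,(230,232,80,80),(300,0) ),(s,(310,150,80,60),(300,400))]:
    k=crop(im,x,y,w,h,5)[:300]; 
    if r==300: k=crop(im,x,y,w,h,4 if w==80 and h==80 else 5)[:300]
    if (r,c)==(0,400): k=crop(im,x+0,y,w,h,3.75)
    o[r:r+k.shape[0],c:c+k.shape[1]]=k
cv2.imwrite("pics/mos.png",o)
E
```

```text
(no output)
```

View pics/mos.png

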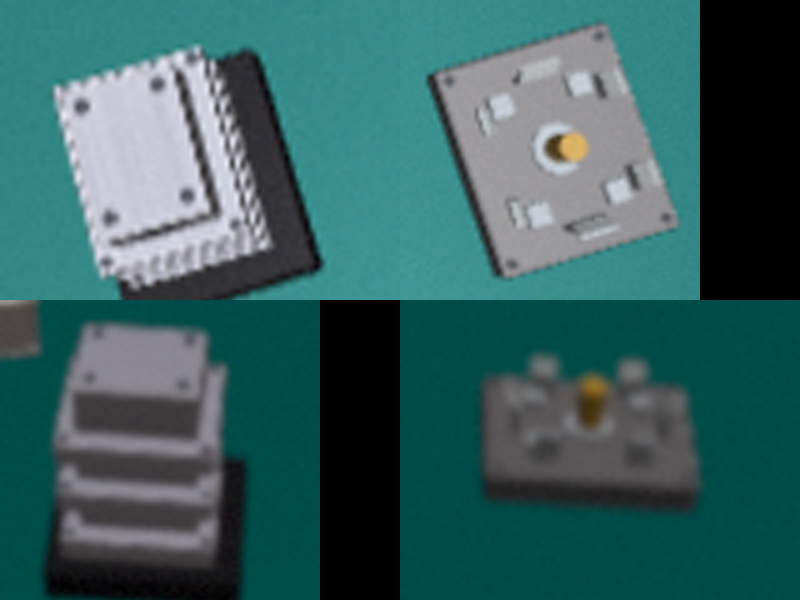

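The crown is bright, with four screws at about (186.5,221), (201.5,217), (207.5,239) and (192,243). The plunger tip is at (431,264), with four white pads around (427.5,265). The chosen housing is the unpainted top one. Next, refine with local centroids and triangulate.

```bash
python3 - <<'E'
from h import *
t=cv2.imread("pics/top0.png");s=cv2.imread("pics/side0.png")
def cen(im,p,dark,r=3):
    g=cv2.cvtColor(im,cv2.COLOR_BGR2GRAY).astype(float)
    for _ in range(3):
        x,y=np.round(p).astype(int); w=g[y-r:y+r+1,x-r:x+r+1]
        w=(np.median(w)-w) if dark else (w-np.median(w)); w=np.clip(w-0.3*w.max(),0,None)
        Y,X=np.mgrid[y-r:y+r+1,x-r:x+r+1]; p=np.array([(w*X).sum(),(w*Y).sum()])/w.sum()
    return p
U=lambda m,o,k:(np.array(m)+.5)/k-.5+np.array(o)
st=[cen(t,U(m,(170,200),5),True,2) for m in [(82,106),(157,84),(188,195),(110,217)]]
ss=[U(m,(230,232),4) for m in [(89,78),(96,32),(188,37),(183,85)]]
print("screws top",np.round(st,1).tolist())
# side order: which corner matches: try all cyc orders
for k in range(4):
    r=[tri(a,ss[(i+k)%4]) for i,a in enumerate(st)]; print(k,[(x[0].round(4).tolist(),round(x[1],4)) for x in r])
c,e=tri(np.mean(st,0),np.mean(ss,0)); print("crown",c.round(4),e)
for z in (c[2],.121,.131,.141):
    P=np.array([onz("top",p,z)[:2] for p in st]); E=np.diff(np.r_[P,P[:1]],axis=0)
    print(z.round(3) if hasattr(z,'round') else z,P.mean(0).round(4),np.linalg.norm(E,axis=1).round(4),np.degrees(np.arctan2(E[:,1],E[:,0])).round(1), onz("side",np.mean(ss,0),z).round(4))
# fixture
pt=[U(m,(385,225),3.75) for m in [(100,107),(180,84),(220,191),(140,215)]]
ptc=[cen(t,p,False,3) for p in pt]; print("pads",np.round(pt,1).tolist(),np.round(ptc,1).tolist())
tip=tri(U((173,147),(385,225),3.75),U((193,83),(310,150),5)); print("tip",tip)
zp=tip[0][2]-.024
for zp in (zp,.026,.031,.036):
    P=np.array([onz("top",p,zp)[:2] for p in pt]); E=np.diff(np.r_[P,P[:1]],axis=0)
    print(round(zp,4),P.mean(0).round(4),np.linalg.norm(E,axis=1).round(4),np.degrees(np.arctan2(E[:,1],E[:,0])).round(1), "tip@",onz("top",U((173,147),(385,225),3.75),zp+.024).round(4),onz("side",U((193,83),(310,150),5),zp+.024).round(4))
    B=np.array([onz("top",U(m,(385,225),3.75),zp-.006)[:2] for m in [(33,75),(206,22),(278,220),(100,275)]]);E=np.diff(np.r_[B,B[:1]],axis=0)
    print("  block",B.mean(0).round(4),np.linalg.norm(E,axis=1).round(4),np.degrees(np.arctan2(E[:,1],E[:,0])).round(1))
E
```

```text
screws top [[185.8, 220.9], [201.0, 216.4], [206.9, 238.7], [191.5, 243.2]]
0 [([0.5875, 0.2461, 0.1338], np.float64(0.0017)), ([0.5963, 0.2175, 0.1347], np.float64(0.0006)), ([0.5539, 0.2049, 0.1355], np.float64(0.001)), ([0.5452, 0.2338, 0.1337], np.float64(0.0018))]
1 [([0.5847, 0.2405, 0.1591], np.float64(0.0002)), ([0.5738, 0.2112, 0.1416], np.float64(0.044)), ([0.5555, 0.2097, 0.1071], np.float64(0.0031)), ([0.566, 0.2414, 0.1328], np.float64(0.0417))]
2 [([0.5635, 0.2342, 0.1652], np.float64(0.0415)), ([0.576, 0.2163, 0.1139], np.float64(0.0475)), ([0.5775, 0.2175, 0.106], np.float64(0.0427)), ([0.564, 0.236, 0.1581], np.float64(0.0419))]
3 [([0.5653, 0.2398, 0.1396], np.float64(0.0449)), ([0.5995, 0.2226, 0.1073], np.float64(0.0022)), ([0.575, 0.2126, 0.1334], np.float64(0.0429)), ([0.544, 0.2285, 0.1599], np.float64(0.0002))]
crown [0.5706 0.2256 0.1342] 0.0012111162593419261
0.134 [0.5713 0.2258] [0.0297 0.044  0.0299 0.0439] [ -73.6 -163.6  106.3   16.2] [0.57   0.2256 0.1342]
0.121 [0.5729 0.2285] [0.0302 0.0447 0.0304 0.0446] [ -73.6 -163.6  106.3   16.2] [0.5755 0.2133 
[... 649 characters left out ...]
63.7  106.7   16. ]
0.026 [ 0.5101 -0.2382] [0.047  0.0619 0.0466 0.0623] [ -74.2 -162.8  106.3   17.5] tip@ [ 0.5103 -0.2375  0.05  ] [ 0.51   -0.2416  0.05  ]
  block [ 0.5114 -0.237 ] [0.1035 0.1152 0.1042 0.115 ] [ -73.2 -163.7  106.7   16. ]
0.031 [ 0.5099 -0.2366] [0.0468 0.0616 0.0464 0.062 ] [ -74.2 -162.8  106.3   17.5] tip@ [ 0.5101 -0.2359  0.055 ] [ 0.5088 -0.2338  0.055 ]
  block [ 0.5113 -0.2353] [0.1029 0.1145 0.1037 0.1144] [ -73.2 -163.7  106.7   16. ]
0.036 [ 0.5097 -0.235 ] [0.0465 0.0612 0.0461 0.0617] [ -74.2 -162.8  106.3   17.5] tip@ [ 0.5099 -0.2342  0.06  ] [ 0.5075 -0.2259  0.06  ]
  block [ 0.5111 -0.2337] [0.1024 0.1139 0.1031 0.1138] [ -73.2 -163.7  106.7   16. ]
```

```bash
cat > rem.py <<'E'
import sys; from h import *
def rem(x,y,z,yawdeg):
    o=ctrl.get_obs(); r=o["eef_rot"]; R=Ro.from_euler("xyz",r).as_matrix()
    d=R.T@(np.array([x,y,z])-o["ee_pos"]); a=np.radians(yawdeg)-r[2]; a=-(a+np.pi)%(2*np.pi); a=a-2*np.pi if a>np.pi else a
    turn=-((np.radians(yawdeg)-r[2]+np.pi)%(2*np.pi)-np.pi)
    print("t",o["time_s"],"pos",o["ee_pos"].round(4),"rpy",r.round(3),"F",o["force"].round(1),"w",round(o["grip_width"],4),"| tool shift mm",(d*1e3).round(1),"turn",round(turn,4))
rem(*map(float,sys.argv[1:]))
E
python3 -m handwheel '[[[0,0,0,0.09],[0,0,0,0.09]]]' 0.094 30; python3 rem.py 0.571 0.226 0.224 -73.7
```

```text
time_s: 0.3
ee_pos: [0.2448, -0.4919, 0.2232]
eef_rot: [3.141, 0.002, -1.293]
force: [-0.3, -0.2, -1.0]
grip_width: 0.0941
t 0.3 pos [ 0.2448 -0.4919  0.2232] rpy [ 3.141e+00  2.000e-03 -1.293e+00] F [-0.3 -0.2 -1. ] w 0.0941 | tool shift mm [-6.009e+02 -5.106e+02  6.000e-01] turn -0.0066
```

```bash
python3 -m handwheel '[[[-0.037,-0.032,0,0],[-0.037,-0.032,0,0],[-0.037,-0.032,0,0],[-0.037,-0.032,0,0],[-0.037,-0.032,0,0],[-0.037,-0.032,0,0],[-0.037,-0.032,0,0],[-0.037,-0.032,0,0],[-0.037,-0.032,0,0],[-0.037,-0.032,0,0]]]'; python3 rem.py 0.571 0.226 0.224 -73.7
```

```text
time_s: 1.3
ee_pos: [0.4541, -0.0405, 0.222]
eef_rot: [3.14, 0.006, -1.306]
force: [1.9, -0.7, 0.7]
grip_width: 0.0937
t 1.3 pos [ 0.4541 -0.0405  0.222 ] rpy [ 3.14   0.006 -1.306] F [ 1.9 -0.7  0.7] w 0.0937 | tool shift mm [-226.5 -182.6   -1. ] turn -0.0195
```

```bash
python3 -m handwheel '[[[-0.037,-0.030,0,-0.01],[-0.037,-0.030,0,-0.01],[-0.037,-0.030,0,0],[-0.037,-0.030,0,0],[-0.035,-0.028,0,0],[-0.02,-0.015,0,0],[0,0,0,0]]]'; python3 rem.py 0.571 0.226 0.18 -73.7
```

```text
time_s: 2.0
ee_pos: [0.5565, 0.2163, 0.2202]
eef_rot: [3.137, 0.006, -1.279]
force: [0.1, -0.8, 0.3]
grip_width: 0.094
t 2.0 pos [0.5565 0.2163 0.2202] rpy [ 3.137  0.006 -1.279] F [ 0.1 -0.8  0.3] w 0.094 | tool shift mm [ -4.9 -16.9  40.2] turn 0.0072
```

```bash
python3 -m handwheel '[[[-0.005,-0.017,0.02,0.007],[0,0,0.02,0],[0,0,0,0]]]'; python3 rem.py 0.571 0.226 0.13 -73.7; python3 - <<'E'
from h import *
t=imaging.camera("top")[:,:,::-1];s=imaging.camera("side")[:,:,::-1]
o=np.zeros((400,800,3),np.uint8)
o[:,:400]=crop(t,150,180,100,100,4);o[:,400:]=crop(s,215,205,100,100,4); cv2.imwrite("pics/pre.png",o)
E
```

```text
time_s: 2.3
ee_pos: [0.571, 0.2255, 0.1784]
eef_rot: [3.136, 0.006, -1.286]
force: [0.2, -0.6, 0.0]
grip_width: 0.0939
t 2.3 pos [0.571  0.2255 0.1784] rpy [ 3.136  0.006 -1.286] F [ 0.2 -0.6  0. ] w 0.0939 | tool shift mm [-0.2 -0.5 48.4] turn 0.0007
```

View pics/pre.png

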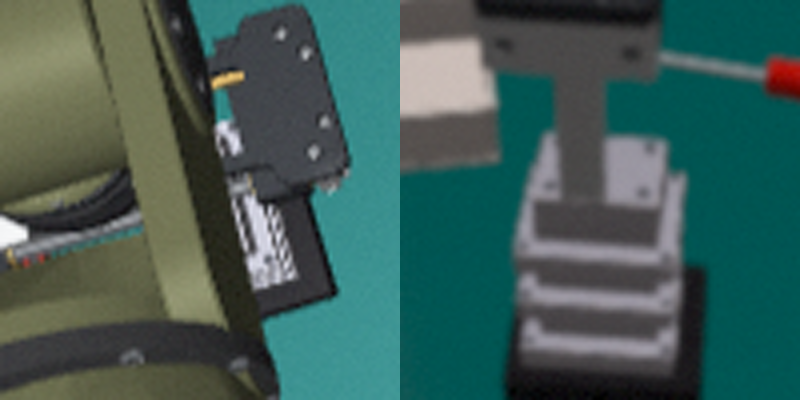

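The near finger hangs in front of the crown's +y face at side pixel (260.5,255), and the jaws straddle the crown. Check by projection, then descend.

```bash
python3 - <<'E'
from h import *
o=ctrl.get_obs();R=Ro.from_euler("xyz",o["eef_rot"]).as_matrix();p=o["ee_pos"]
for d in (-.0595,-.053,-.047): print(proj("side",p+R@[d,0,.019]), proj("side",p+R@[d,.008,.019]),proj("side",p+R@[d,-.008,.019]))
c=np.array([.571,.226,.1335]); a=np.radians(16.3); ux=np.array([np.cos(a),np.sin(a),0]);uy=np.array([-ux[1],ux[0],0])
print([proj("side",c+.03*i*ux+.022*uy).round(1) for i in (-1,1)])
E
python3 -m handwheel '[[[0,-0.0005,0.02,0],[0,0,0.015,0],[0,0,0.008,0],[0,0,0,0]]]'; python3 rem.py 0.571 0.226 0.129 -73.7
```

```text
[258.97514121 258.40725385] [263.58936918 258.73578839] [254.36769861 258.07979233]
[259.46955312 255.69211738] [264.04828322 256.01607265] [254.8975148  255.36918877]
[259.9191041  253.22316438] [264.46556296 253.5429813 ] [255.37925238 252.90433286]
[array([278.5, 256. ]), array([246.2, 253.6])]
time_s: 2.8
ee_pos: [0.5735, 0.2248, 0.1416]
eef_rot: [-3.138, 0.006, -1.288]
force: [0.1, -0.2, -0.2]
grip_width: 0.0941
t 2.8 pos [0.5735 0.2248 0.1416] rpy [-3.138  0.006 -1.288] F [ 0.1 -0.2 -0.2] w 0.0941 | tool shift mm [-1.8  2.1 12.6] turn -0.0012
```

```bash
python3 -m handwheel '[[[-0.0015,0.002,0.007,0],[0,0,0.005,0],[0,0,0,0],[0,0,0,0]]]'; python3 rem.py 0.571 0.226 0.129 -73.7
```

```text
time_s: 3.2
ee_pos: [0.5716, 0.226, 0.1305]
eef_rot: [-3.135, 0.006, -1.288]
force: [0.8, 0.2, 0.6]
grip_width: 0.094
t 3.2 pos [0.5716 0.226  0.1305] rpy [-3.135  0.006 -1.288] F [0.8 0.2 0.6] w 0.094 | tool shift mm [-0.2  0.5  1.5] turn -0.0012
```

```bash
python3 -m handwheel '[[[0,0.0005,0.001,0],[0,0,0,0],[0,0,0,0],[0,0,0,0],[0,0,0,0],[0,0,0,0],[0,0,0,0],[0,0,0,0]]]' 0.03 50; python3 rem.py 0.571 0.226 0.129 -73.7
```

```text
time_s: 4.0
ee_pos: [0.5714, 0.226, 0.1303]
eef_rot: [-3.134, 0.006, -1.287]
force: [0.3, 0.2, 0.2]
grip_width: 0.0438
t 4.0 pos [0.5714 0.226  0.1303] rpy [-3.134  0.006 -1.287] F [0.3 0.2 0.2] w 0.0438 | tool shift mm [-0.1  0.4  1.3] turn -0.0011
```

```bash
python3 -m handwheel '[[[0,0,-0.005,0],[0,0,-0.006,0],[0,0,-0.006,0],[0,0,-0.008,0],[0,0,0,0]]]'; python3 rem.py 0.5715 0.226 0.190 -73.7
```

```text
time_s: 4.5
ee_pos: [0.5712, 0.2257, 0.1576]
eef_rot: [-3.134, 0.006, -1.288]
force: [0.5, 0.1, -2.1]
grip_width: 0.0438
t 4.5 pos [0.5712 0.2257 0.1576] rpy [-3.134  0.006 -1.288] F [ 0.5  0.1 -2.1] w 0.0438 | tool shift mm [ -0.4  -0.6 -32.4] turn -0.0012
```

```bash
python3 -m handwheel '[[[0,0,-0.02,0],[0,0,-0.015,0],[0,0,-0.005,0],[0,0,0,0]]]'; python3 rem.py 0.5715 0.226 0.190 -73.7;python3 - <<'E'
from h import *
s=imaging.camera("side")[:,:,::-1]
cv2.imwrite("pics/lift.png",crop(s,205,190,120,120,4))
E
```

```text
time_s: 4.9
ee_pos: [0.5707, 0.2253, 0.1986]
eef_rot: [-3.135, 0.006, -1.287]
force: [0.0, 0.2, -2.0]
grip_width: 0.044
t 4.9 pos [0.5707 0.2253 0.1986] rpy [-3.135  0.006 -1.287] F [ 0.   0.2 -2. ] w 0.044 | tool shift mm [-0.4 -1.   8.6] turn -0.0011
```

View pics/lift.png

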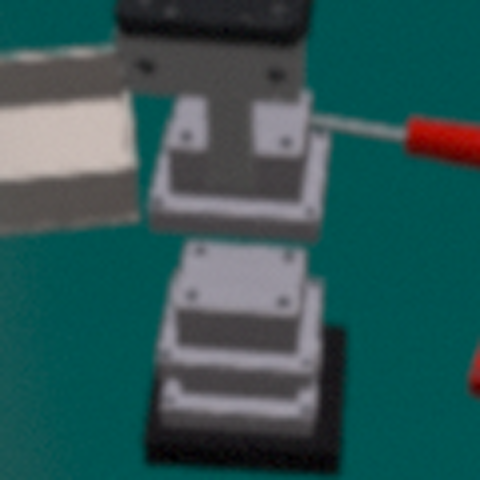

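The top housing hangs level in the jaws; the mid and low ones are still nested, with the mid crown at side px (265,258). Now travel to the fixture.

```bash
python3 rem.py 0.51 -0.2368 0.17 -73.7
```

```text
t 4.95 pos [0.5705 0.2253 0.1982] rpy [-3.135  0.006 -1.287] F [-0.2 -0.9 -1.4] w 0.0436 | tool shift mm [426.9 187.5  24.4] turn -0.0011
```

```bash
python3 -m handwheel '[[[0.02,0.009,0,0],[0.035,0.0155,0,0],[0.035,0.0155,0,0],[0.035,0.0155,0,0],[0.035,0.0155,0,0],[0.035,0.0155,0,0],[0.035,0.0155,0,0],[0.035,0.0155,0,0],[0.035,0.0155,0,0],[0.025,0.011,0,0]]]'; python3 rem.py 0.51 -0.2368 0.17 -73.7
```

```text
time_s: 5.95
ee_pos: [0.5183, -0.1368, 0.1859]
eef_rot: [3.137, 0.01, -1.281]
force: [0.0, 0.8, -2.4]
grip_width: 0.0433
t 5.95 pos [ 0.5183 -0.1368  0.1859] rpy [ 3.137  0.01  -1.281] F [ 0.   0.8 -2.4] w 0.0433 | tool shift mm [93.7 36.4 15.2] turn 0.0048
```

```bash
python3 -m handwheel '[[[0.03,0.012,0,0.005],[0.03,0.012,0,0],[0.022,0.009,0,0],[0.008,0.003,0,0],[0,0,0,0],[0,0,0,0]]]'; python3 rem.py 0.51 -0.2368 0.14 -73.7
```

```text
time_s: 6.55
ee_pos: [0.5061, -0.2388, 0.1802]
eef_rot: [3.132, 0.014, -1.291]
force: [0.9, 1.2, -1.8]
grip_width: 0.0437
t 6.55 pos [ 0.5061 -0.2388  0.1802] rpy [ 3.132  0.014 -1.291] F [ 0.9  1.2 -1.8] w 0.0437 | tool shift mm [-0.2 -4.7 40.2] turn -0.0046
```

```bash
python3 -m handwheel '[[[0,-0.004,0.012,-0.004],[0,0,0.02,0],[0,0,0.005,0],[0,0,0,0],[0,0,0,0]]]'; python3 rem.py 0.51 -0.2368 0.1 -73.7; python3 - <<'E'
from h import *
print("tool z",Ro.from_euler("xyz",ctrl.get_obs()["eef_rot"]).as_matrix()[:,2].round(4))
t=imaging.camera("top")[:,:,::-1];s=imaging.camera("side")[:,:,::-1]
cv2.imwrite("pics/t1.png",t);cv2.imwrite("pics/s1.png",s)
o=np.zeros((560,800,3),np.uint8)
o[:400,:400]=crop(t,380,215,100,100,4);o[:,400:]=crop(s,315,125,57,80,7)[:,:399+1] if 0 else cv2.resize(s[125:205,318:375],(400,560),interpolation=cv2.INTER_CUBIC); cv2.imwrite("pics/fx.png",o)
E
```

```text
time_s: 7.05
ee_pos: [0.511, -0.2327, 0.1406]
eef_rot: [3.132, 0.015, -1.281]
force: [0.1, 0.6, -1.5]
grip_width: 0.0438
t 7.05 pos [ 0.511  -0.2327  0.1406] rpy [ 3.132  0.015 -1.281] F [ 0.1  0.6 -1.5] w 0.0438 | tool shift mm [ 4.2  1.8 40.5] turn 0.005
tool z [-0.013   0.0118 -0.9998]
```

View pics/fx.png

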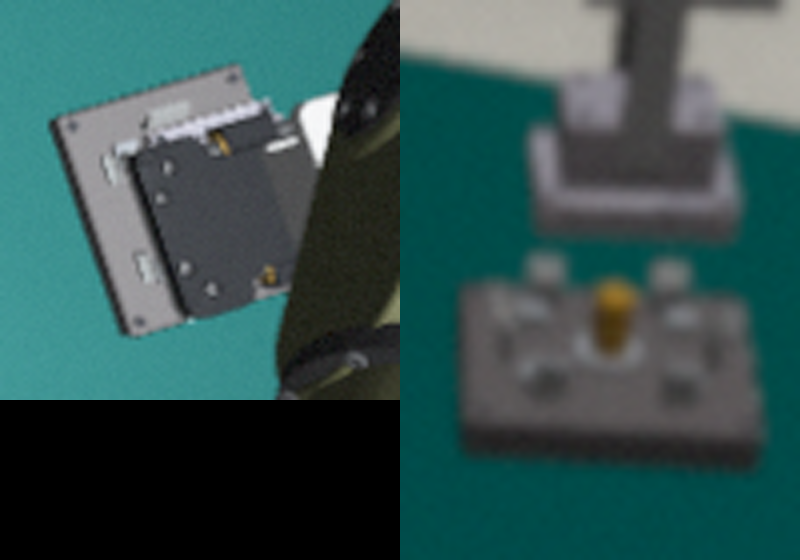

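Side view: the housing hangs about 30 px above the fixture, roughly centred, and leans by about 1° (tool z −0.013, 0.012). That lean came from the fast −y travel, so I'll test whether a quick reverse move removes it.

```bash
python3 -m handwheel '[[[-0.045,-0.015,0,0],[-0.045,-0.015,0,0],[-0.045,-0.015,0,0],[0,0,0,0],[0,0,0,0]]]'; python3 rem.py 0.51 -0.2368 0.14 -73.7; python3 - <<'E'
from h import *
print("tool z",Ro.from_euler("xyz",ctrl.get_obs()["eef_rot"]).as_matrix()[:,2].round(4))
E
```

```text
time_s: 7.65
ee_pos: [0.5169, -0.0871, 0.1455]
eef_rot: [3.138, 0.011, -1.284]
force: [-0.5, -0.2, -0.4]
grip_width: 0.0435
t 7.65 pos [ 0.5169 -0.0871  0.1455] rpy [ 3.138  0.011 -1.284] F [-0.5 -0.2 -0.4] w 0.0435 | tool shift mm [141.7  49.    4.1] turn 0.0025
tool z [-0.0067  0.0097 -0.9999]
```

```bash
python3 -m handwheel '[[[0.015,0.005,0,0],[0,0,0,0],[0.015,0.005,0,0],[0,0,0,0],[0.015,0.005,0,0],[0,0,0,0],[0.015,0.005,0,0],[0,0,0,0],[0.015,0.005,0,0],[0,0,0,0]]]'; python3 rem.py 0.51 -0.2368 0.14 -73.7; python3 - <<'E'
from h import *
print("tool z",Ro.from_euler("xyz",ctrl.get_obs()["eef_rot"]).as_matrix()[:,2].round(4))
E
```

```text
time_s: 8.65
ee_pos: [0.5135, -0.1736, 0.1453]
eef_rot: [3.139, 0.011, -1.293]
force: [-0.5, 0.9, -0.9]
grip_width: 0.0434
t 8.65 pos [ 0.5135 -0.1736  0.1453] rpy [ 3.139  0.011 -1.293] F [-0.5  0.9 -0.9] w 0.0434 | tool shift mm [59.9 20.7  4.7] turn -0.007
tool z [-0.0055  0.0102 -0.9999]
```

Alternating moves with rests adds no lean. I'll finish the travel that way while rising, then make a fast descent, which earlier changed the lean the other way.

```bash
python3 -m handwheel '[[[0.015,0.005,-0.01,-0.003],[0,0,0,0],[0.015,0.005,-0.01,-0.003],[0,0,0,0],[0.015,0.005,-0.01,0],[0,0,0,0],[0.01,0.004,-0.01,0],[0,0,0,0],[0,0,0,0]]]'; python3 -m handwheel '[[[0,0,0.03,0],[0,0,0.02,0],[0,0,0,0],[0,0,0,0]]]'; python3 rem.py 0.51 -0.2368 0.1 -73.7; python3 - <<'E'
from h import *
print("tool z",Ro.from_euler("xyz",ctrl.get_obs()["eef_rot"]).as_matrix()[:,2].round(4))
E
```

```text
time_s: 9.55
ee_pos: [0.5105, -0.234, 0.1865]
eef_rot: [3.138, 0.013, -1.287]
force: [0.4, 0.1, -1.9]
grip_width: 0.0435
time_s: 9.95
ee_pos: [0.5106, -0.2329, 0.1359]
eef_rot: [3.139, 0.012, -1.287]
force: [1.2, -0.4, -1.3]
grip_width: 0.0438
t 9.95 pos [ 0.5106 -0.2329  0.1359] rpy [ 3.139  0.012 -1.287] F [ 1.2 -0.4 -1.3] w 0.0438 | tool shift mm [ 4.   1.6 35.9] turn -0.0006
tool z [-0.0054  0.0112 -0.9999]
```

```bash
python3 -m handwheel '[[[-0.045,-0.015,0,0],[-0.045,-0.015,0,0],[-0.045,-0.015,0,0],[-0.045,-0.015,0,0],[-0.045,-0.015,0,0],[0,0,0,0],[0,0,0,0]]]'; python3 rem.py 0.51 -0.2368 0.14 -73.7; python3 - <<'E'
from h import *
print("tool z local",(Ro.from_euler("xyz",ctrl.get_obs()["eef_rot"]).as_matrix().T@[0,0,-1]).round(4))
E
```

```text
time_s: 10.65
ee_pos: [0.5222, 0.0123, 0.1464]
eef_rot: [-3.134, 0.008, -1.288]
force: [-0.5, 0.1, -0.8]
grip_width: 0.0434
t 10.65 pos [0.5222 0.0123 0.1464] rpy [-3.134  0.008 -1.288] F [-0.5  0.1 -0.8] w 0.0434 | tool shift mm [235.8  81.2   4. ] turn -0.0016
tool z local [0.0079 0.0074 0.9999]
```

```bash
python3 -m handwheel '[[[0.02,0.007,0,0],[0,0,0,0],[0.02,0.007,0,0],[0,0,0,0],[0.02,0.007,0,0],[0,0,0,0],[0.02,0.007,0,0],[0,0,0,0],[0.02,0.007,0,0],[0,0,0,0]]]';python3 -m handwheel '[[[0.02,0.007,0,0],[0,0,0,0],[0.02,0.007,0,0],[0,0,0,0],[0.02,0.007,0,0],[0,0,0,0],[0.02,0.007,0,0],[0,0,0,0]]]'; python3 rem.py 0.51 -0.2368 0.14 -73.7; python3 - <<'E'
from h import *
print("tool z local",(Ro.from_euler("xyz",ctrl.get_obs()["eef_rot"]).as_matrix().T@[0,0,-1]).round(4))
E
```

```text
time_s: 11.65
ee_pos: [0.5175, -0.0979, 0.1493]
eef_rot: [-3.129, 0.007, -1.296]
force: [-0.2, 0.5, -0.8]
grip_width: 0.0436
time_s: 12.45
ee_pos: [0.514, -0.1749, 0.1489]
eef_rot: [-3.128, 0.01, -1.295]
force: [0.1, -0.5, -2.1]
grip_width: 0.0437
t 12.45 pos [ 0.514  -0.1749  0.1489] rpy [-3.128  0.01  -1.295] F [ 0.1 -0.5 -2.1] w 0.0437 | tool shift mm [58.5 20.8  8.1] turn -0.0088
tool z local [0.0101 0.0138 0.9999]
```

```bash
python3 -m handwheel '[[[0.035,0.012,0,-0.009],[0.022,0.008,0,0],[0,0,0,0],[0,0,0,0]]]'; python3 rem.py 0.51 -0.2368 0.1 -73.7; python3 - <<'E'
from h import *
print("tool z local",(Ro.from_euler("xyz",ctrl.get_obs()["eef_rot"]).as_matrix().T@[0,0,-1]).round(4))
s=imaging.camera("side")[:,:,::-1]
cv2.imwrite("pics/s2.png",s);cv2.imwrite("pics/fx2.png",cv2.resize(s[125:205,310:390],(600,600),interpolation=cv2.INTER_CUBIC))
E
```

```text
time_s: 12.85
ee_pos: [0.5119, -0.2304, 0.1481]
eef_rot: [-3.127, 0.012, -1.284]
force: [0.7, -0.1, -1.2]
grip_width: 0.0437
t 12.85 pos [ 0.5119 -0.2304  0.1481] rpy [-3.127  0.012 -1.284] F [ 0.7 -0.1 -1.2] w 0.0437 | tool shift mm [ 6.1  4.4 47.9] turn 0.0026
tool z local [0.0119 0.0144 0.9998]
```

View pics/fx2.png

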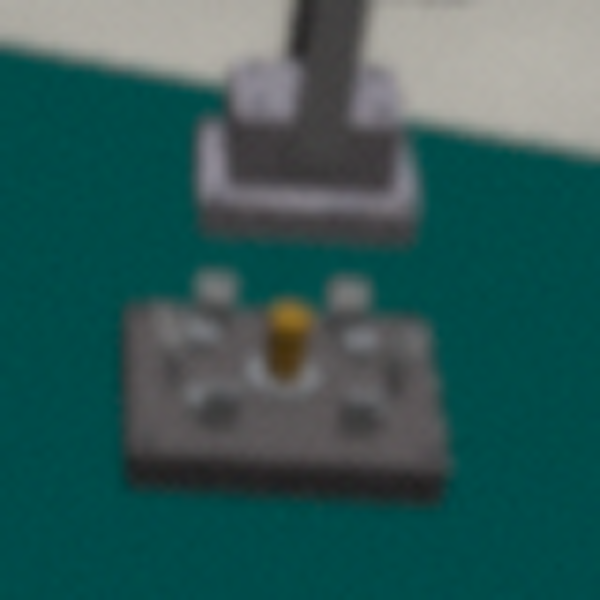

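The housing hangs over the fixture, tip at (290,315) in the crop, but roll has drifted to about 0.8°. I'll try the same trick radially: fast outward, rest, then read the lean.

```bash
python3 -m handwheel '[[[0,-0.04,0,0],[0,-0.04,0,0],[0,-0.04,0,0],[0,0,0,0],[0,0,0,0]]]'; python3 rem.py 0.51 -0.2368 0.14 -73.7; python3 - <<'E'
from h import *
o=ctrl.get_obs();print("tool z local",(Ro.from_euler("xyz",o["eef_rot"]).as_matrix().T@[0,0,-1]).round(4))
E
```

```text
time_s: 13.4
ee_pos: [0.6313, -0.1867, 0.1496]
eef_rot: [-3.128, 0.014, -1.28]
force: [-0.3, 0.2, -1.3]
grip_width: 0.0438
t 13.4 pos [ 0.6313 -0.1867  0.1496] rpy [-3.128  0.014 -1.28 ] F [-0.3  0.2 -1.3] w 0.0438 | tool shift mm [ 13.3 130.7   7.7] turn 0.0066
tool z local [0.0137 0.0136 0.9998]
```

```bash
python3 -m handwheel '[[[0.004,0.042,0,0],[0.004,0.042,0,0.006],[0.004,0.035,0,0],[0,0,0,0],[0,0,0,0]]]'; python3 rem.py 0.51 -0.2368 0.12 -73.7; python3 - <<'E'
from h import *
o=ctrl.get_obs();print("tool z local",(Ro.from_euler("xyz",o["eef_rot"]).as_matrix().T@[0,0,-1]).round(4))
E
```

```text
time_s: 13.9
ee_pos: [0.5143, -0.2293, 0.1473]
eef_rot: [-3.129, 0.015, -1.284]
force: [0.3, -0.3, -1.5]
grip_width: 0.0437
t 13.9 pos [ 0.5143 -0.2293  0.1473] rpy [-3.129  0.015 -1.284] F [ 0.3 -0.3 -1.5] w 0.0437 | tool shift mm [ 6.4  6.6 27.1] turn 0.0025
tool z local [0.0149 0.0126 0.9998]
```

```bash
python3 - <<'E'
from h import *
def chk(p,rpy,L,Rr):
    R=Ro.from_euler("xyz",rpy).as_matrix(); 
    for off in (0,.002):
        q=[np.array(p)+R@np.array([-.030,off+s*.038,.0413]) for s in (1,-1)]
        print([proj("side",x).round(1) for x in q])
    print("obs",L,Rr)
u=lambda m:((np.array(m)+.5)/7.5-.5+[310,125]).round(1)
chk([.5119,-.2304,.1481],[-3.127,.012,-1.284],u((198,232)),u((415,244)))
v=lambda m:((np.array(m)-[400,0]+.5)/7.0175-.5+[318,125]).round(1)
chk([.511,-.2327,.1406],[3.132,.015,-1.281],v((537,230)),v((738,241)))
E
```

```text
[array([363.7, 157.2]), array([335.3, 155.4])]
[array([364.5, 157.3]), array([336.1, 155.4])]
obs [336.  155.5] [364.9 157.1]
[array([364.3, 159. ]), array([336. , 157.8])]
[array([365., 159.]), array([336.7, 157.8])]
obs [337.1 157.3] [365.7 158.9]
```

```bash
python3 -m handwheel '[[[0.007,0.005,0.015,0.002],[0,0,0,0],[0,0,0.015,0],[0,0,0,0],[0,0,0.015,0],[0,0,0,0]]]'; python3 rem.py 0.511 -0.2371 0.096 -73.7
```

```text
time_s: 14.5
ee_pos: [0.5147, -0.234, 0.1037]
eef_rot: [-3.126, 0.013, -1.283]
force: [-0.6, 1.3, -1.3]
grip_width: 0.0437
t 14.5 pos [ 0.5147 -0.234   0.1037] rpy [-3.126  0.013 -1.283] F [-0.6  1.3 -1.3] w 0.0437 | tool shift mm [2.  4.5 7.6] turn 0.003
```

```bash
python3 -m handwheel '[[[0.002,0.0045,0.006,0.003],[0,0,0,0],[0,0,0,0]]]'; python3 rem.py 0.511 -0.2371 0.096 -73.7; python3 - <<'E'
from h import *
s=imaging.camera("side")[:,:,::-1];t=imaging.camera("top")[:,:,::-1]
o=np.zeros((600,800,3),np.uint8);o[:,:400]=cv2.resize(t[225:300,390:440],(400,600),interpolation=cv2.INTER_CUBIC)
o[:400,400:]=cv2.resize(s[145:195,323:373],(400,400),interpolation=cv2.INTER_CUBIC)
cv2.imwrite("pics/fx3.png",o)
E
```

```text
time_s: 14.8
ee_pos: [0.5113, -0.2373, 0.0978]
eef_rot: [-3.125, 0.012, -1.286]
force: [0.3, -0.5, -1.2]
grip_width: 0.0435
t 14.8 pos [ 0.5113 -0.2373  0.0978] rpy [-3.125  0.012 -1.286] F [ 0.3 -0.5 -1.2] w 0.0435 | tool shift mm [-0.2  0.2  1.8] turn 0.0001
```

View pics/fx3.png

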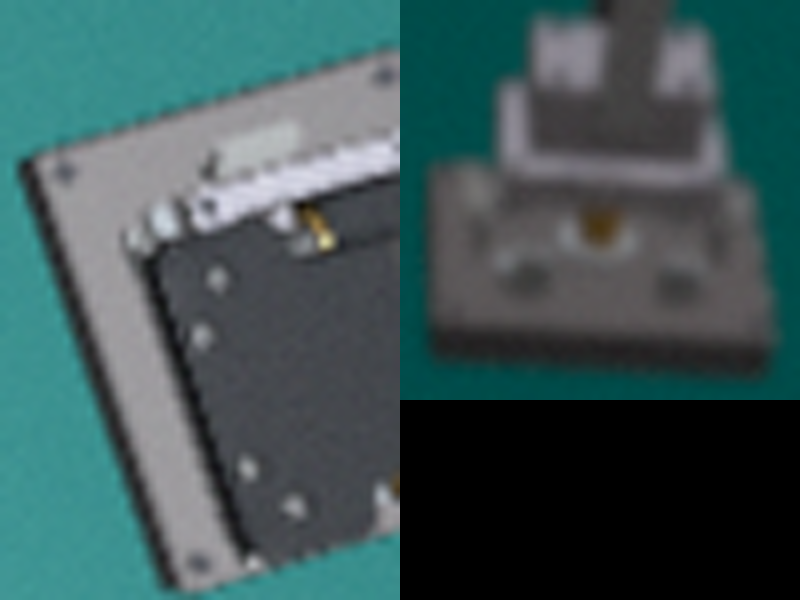

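```bash
python3 - <<'E'
from h import *
a=np.radians(16.4);ux=np.array([np.cos(a),np.sin(a),0]);uy=np.array([-ux[1],ux[0],0])
c=np.array([.5092,-.2367,0.0565])
V=lambda m:((np.array(m)-[400,0]+.5)/8-.5+[323,145]).round(1)
for z in (0.0565,.0715):
  c[2]=z;print("want",[proj("side",c+s*.038*ux+.03*uy).round(1) for s in (1,-1)])
print("want crown top front",[proj("side",np.r_[c[:2],.1015]+s*.03*ux+.022*uy).round(1) for s in (1,-1)])
print("obs shoulder front",V((500,178)),V((727,185)),"crown front",V((531,95)),V((712,97)))
print("fixture front edge want",[proj("side",np.r_[c[:2],.0232]+s*.06*ux+.052*uy).round(1) for s in (1,-1)],V((430,340)),V((775,368)))
s=cv2.imread("pics/fx3.png")[:400,400:];g=cv2.cvtColor(s,cv2.COLOR_BGR2GRAY).astype(int)
# vertical-edge positions on rows through shoulder and crown
for y in (40,60,100,120,140,160):
    d=np.abs(np.diff(cv2.GaussianBlur(s,(5,5),0).astype(int),axis=1)).sum(2)[y]; i=[k for k in range(5,394) if d[k]==d[max(0,k-8):k+9].max() and d[k]>12]; print(y,[(k,int(d[k])) for k in i])
E
```

```text
want [array([335.2, 170.2]), array([362.7, 171.8])]
want [array([335.7, 165.7]), array([363.5, 167.2])]
want crown top front [array([339.7, 155. ]), array([361.9, 156.2])]
obs shoulder front [335.1 166.8] [363.4 167.7] crown front [338.9 156.4] [361.6 156.7]
fixture front edge want [array([326.3, 184. ]), array([369.6, 186.5])] [326.3 187.1] [369.4 190.6]
40 [(131, 16), (307, 13), (308, 13)]
60 [(131, 16), (132, 16), (202, 13), (204, 13), (259, 14), (307, 14), (308, 14)]
100 [(99, 17), (122, 14), (123, 14)]
120 [(99, 18), (100, 18), (123, 14), (125, 14)]
140 [(99, 18), (131, 14), (299, 14), (323, 14)]
160 [(99, 13), (322, 14), (323, 14), (324, 14)]
```

Side view: the shoulder edges, at 335.0 and 362.9, are within about 0.4 px of where they should be, so the housing is centred to within 1 mm. Top view: the skirt edge lies just inside the +x blades. Descend.

```bash
python3 -m handwheel '[[[0,0.0007,0.005,0],[0,0,0.004,0],[0,0,0.004,0],[0,0,0,0],[0,0,0,0]]]'; python3 rem.py 0.511 -0.2373 0.0705 -73.7
```

```text
time_s: 15.4
ee_pos: [0.5107, -0.2373, 0.0838]
eef_rot: [-3.125, 0.012, -1.286]
force: [0.8, -0.3, -2.2]
grip_width: 0.0436
t 15.4 pos [ 0.5107 -0.2373  0.0838] rpy [-3.125  0.012 -1.286] F [ 0.8 -0.3 -2.2] w 0.0436 | tool shift mm [ 0.3 -0.  13.3] turn 0.0001
```

```bash
for i in 1; do :; done; python3 -m handwheel '[[[0,0,0.002,0],[0,0,0.002,0],[0,0,0,0]]]'; python3 -m handwheel '[[[0,0,0.003,0],[0,0,0,0]]]'; python3 rem.py 0.511 -0.2373 0.0705 -73.7
```

```text
time_s: 15.7
ee_pos: [0.511, -0.2372, 0.0801]
eef_rot: [-3.125, 0.012, -1.286]
force: [-1.2, 0.9, 3.0]
grip_width: 0.0439
time_s: 15.9
ee_pos: [0.5112, -0.2374, 0.0775]
eef_rot: [-3.124, 0.011, -1.286]
force: [-2.8, 1.7, 4.7]
grip_width: 0.0436
t 15.9 pos [ 0.5112 -0.2374  0.0775] rpy [-3.124  0.011 -1.286] F [-2.8  1.7  4.7] w 0.0436 | tool shift mm [-0.1  0.3  7. ] turn 0.0002
```

Spring contact came at TCP z≈0.081. The lateral force (−2.8, 1.7) N shows a blade pushing, so I'll yield to it a little while descending.

```bash
python3 -m handwheel '[[[-0.001,0.001,0.0,0],[0,0,0.002,0],[0,0,0,0]]]'; python3 rem.py 0.511 -0.2373 0.0695 -73.7
```

```text
time_s: 16.2
ee_pos: [0.5106, -0.237, 0.0763]
eef_rot: [-3.122, 0.009, -1.286]
force: [-1.5, 0.8, 3.9]
grip_width: 0.0434
t 16.2 pos [ 0.5106 -0.237   0.0763] rpy [-3.122  0.009 -1.286] F [-1.5  0.8  3.9] w 0.0434 | tool shift mm [ 0.5 -0.1  6.8] turn 0.0002
```

```bash
python3 -m handwheel '[[[-0.0003,0.0003,0.002,0],[0,0,0.002,0],[0,0,0,0],[0,0,0,0]]]'; python3 rem.py 0.511 -0.2373 0.0695 -73.7; python3 - <<'E'
from h import *
print(ctrl.get_obs()["moment"].round(3))
E
```

```text
time_s: 16.6
ee_pos: [0.5106, -0.237, 0.0729]
eef_rot: [-3.122, 0.008, -1.286]
force: [-1.4, 0.1, 5.2]
grip_width: 0.044
t 16.6 pos [ 0.5106 -0.237   0.0729] rpy [-3.122  0.008 -1.286] F [-1.4  0.1  5.2] w 0.044 | tool shift mm [ 0.4 -0.2  3.4] turn 0.0002
[ 0.149  0.317 -0.001]
```

```bash
python3 -m handwheel '[[[0,0,0.0015,0],[0,0,0.001,0],[0,0,0,0]]]'; python3 rem.py 0.511 -0.2373 0.0695 -73.7;python3 -m handwheel '[[[0,0,0.001,0],[0,0,0,0]]]'; python3 -m handwheel '[[[0,0,0.001,0],[0,0,0,0]]]'; python3 rem.py 0.511 -0.2373 0.0695 -73.7;
```

```text
time_s: 16.9
ee_pos: [0.5106, -0.237, 0.0709]
eef_rot: [-3.122, 0.008, -1.286]
force: [-1.6, 0.7, 6.7]
grip_width: 0.0434
t 16.9 pos [ 0.5106 -0.237   0.0709] rpy [-3.122  0.008 -1.286] F [-1.6  0.7  6.7] w 0.0434 | tool shift mm [ 0.5 -0.3  1.4] turn 0.0003
time_s: 17.1
ee_pos: [0.5106, -0.237, 0.0703]
eef_rot: [-3.122, 0.008, -1.286]
force: [-2.0, 0.1, 7.5]
grip_width: 0.0434
time_s: 17.3
ee_pos: [0.5106, -0.237, 0.0698]
eef_rot: [-3.122, 0.008, -1.286]
force: [-2.1, 1.9, 8.5]
grip_width: 0.0441
t 17.3 pos [ 0.5106 -0.237   0.0698] rpy [-3.122  0.008 -1.286] F [-2.1  1.9  8.5] w 0.0441 | tool shift mm [ 0.4 -0.3  0.3] turn 0.0002
```

```bash
python3 -m handwheel '[[[0,0,0.001,0],[0,0,0.001,0],[0,0,0,0]]]'; python3 rem.py 0.511 -0.2373 0.0695 -73.7; python3 - <<'E'
from h import *
o=ctrl.get_obs();print(o["moment"].round(3),o["eef_rot"].round(4),o["ee_pos"].round(5))
E
```

```text
time_s: 17.6
ee_pos: [0.5107, -0.2369, 0.0689]
eef_rot: [-3.122, 0.008, -1.286]
force: [-3.2, 1.1, 8.2]
grip_width: 0.0433
t 17.6 pos [ 0.5107 -0.2369  0.0689] rpy [-3.122  0.008 -1.286] F [-3.2  1.1  8.2] w 0.0433 | tool shift mm [ 0.4 -0.2 -0.6] turn 0.0004
[ 0.135  0.692 -0.039] [-3.1216  0.0078 -1.2859] [ 0.51065 -0.23695  0.06892]
```

```bash
python3 -m handwheel '[[[-0.0003,0.001,0,0],[0,0,0.001,0],[0,0,0,0]]]'; python3 rem.py 0.511 -0.2373 0.0695 -73.7; python3 -m handwheel '[[[0,0,0.001,0],[0,0,0,0]]]';  python3 -m handwheel '[[[0,0,0.001,0],[0,0,0,0]]]'; python3 - <<'E'
from h import *
o=ctrl.get_obs();print(o["force"],o["moment"].round(3),o["eef_rot"].round(4),o["ee_pos"].round(5))
E
```

```text
time_s: 17.9
ee_pos: [0.5105, -0.237, 0.0693]
eef_rot: [-3.119, 0.007, -1.286]
force: [-2.8, 0.9, 7.6]
grip_width: 0.0438
t 17.9 pos [ 0.5105 -0.237   0.0693] rpy [-3.119  0.007 -1.286] F [-2.8  0.9  7.6] w 0.0438 | tool shift mm [ 0.5 -0.4 -0.2] turn 0.0004
time_s: 18.1
ee_pos: [0.5105, -0.2369, 0.069]
eef_rot: [-3.119, 0.006, -1.286]
force: [-4.1, 0.8, 8.1]
grip_width: 0.0435
time_s: 18.3
ee_pos: [0.5105, -0.2369, 0.069]
eef_rot: [-3.119, 0.006, -1.286]
force: [-3.9, 0.6, 7.8]
grip_width: 0.0435
[-3.87442388  0.57847036  7.84075796] [ 0.177  0.765 -0.016] [-3.1193  0.0062 -1.2857] [ 0.51052 -0.23693  0.06897]
```

```bash
python3 -m handwheel '[[[0,0,0.002,0]]]';  python3 -m handwheel '[[[0,0,0.002,0]]]'; python3 -m handwheel '[[[0,0,0.002,0]]]'; python3 - <<'E'
from h import *
o=ctrl.get_obs();print(o["force"],o["moment"].round(3),o["eef_rot"].round(4),o["ee_pos"].round(5))
E
```

```text
time_s: 18.4
ee_pos: [0.5107, -0.2369, 0.0678]
eef_rot: [-3.119, 0.006, -1.286]
force: [-4.8, 3.7, 19.0]
grip_width: 0.0438
time_s: 18.5
ee_pos: [0.511, -0.2369, 0.0671]
eef_rot: [-3.118, 0.006, -1.285]
force: [-8.5, 4.6, 24.9]
grip_width: 0.0435
time_s: 18.6
ee_pos: [0.5111, -0.2369, 0.0667]
eef_rot: [-3.118, 0.005, -1.285]
force: [-13.1, 5.2, 29.6]
grip_width: 0.044
[-13.08493352   5.15170708  29.64178128] [1.016 2.728 0.035] [-3.1184  0.0052 -1.2851] [ 0.51109 -0.23689  0.06674]
```

The push went to about 30 N, which is too hard. I'll relax, then ease the grip so the housing can pivot level on the pads about the jaw axis.

```bash
python3 -m handwheel '[[[0,0.001,-0.0005,0]]]';  python3 -m handwheel '[[[0,0,0,0]]]'; python3 - <<'E'
from h import *
o=ctrl.get_obs();print(o["force"],o["moment"].round(3),o["eef_rot"].round(4),o["ee_pos"].round(5))
E
```

```text
time_s: 18.7
ee_pos: [0.5107, -0.237, 0.0686]
eef_rot: [-3.117, 0.005, -1.285]
force: [1.3, 4.9, 11.5]
grip_width: 0.0437
time_s: 18.8
ee_pos: [0.5108, -0.2369, 0.0694]
eef_rot: [-3.117, 0.004, -1.285]
force: [-3.4, -0.1, 7.8]
grip_width: 0.0433
[-3.42233625 -0.11296815  7.79893042] [0.106 0.796 0.061] [-3.1165  0.0044 -1.2849] [ 0.51085 -0.23693  0.06935]
```

```bash
python3 -m handwheel '[[[0,0.0006,0.001,0],[0,0.0003,0.001,0],[0,0.0003,0.001,0]]]' 0.03 20; python3 - <<'E'
from h import *
o=ctrl.get_obs();print(o["force"],o["moment"].round(3),o["eef_rot"].round(4),o["ee_pos"].round(5))
s=imaging.camera("side")[:,:,::-1]
cv2.imwrite("pics/s4.png",s);cv2.imwrite("pics/fx4.png",cv2.resize(s[140:200,318:378],(600,600),interpolation=cv2.INTER_CUBIC))
E
```

```text
time_s: 19.1
ee_pos: [0.5109, -0.2369, 0.0683]
eef_rot: [-3.114, 0.003, -1.285]
force: [-1.6, 3.1, 12.0]
grip_width: 0.0438
[-1.56888981  3.10968469 12.03367835] [0.499 0.493 0.054] [-3.1136  0.0032 -1.2848] [ 0.51089 -0.23693  0.06825]
```

View pics/fx4.png

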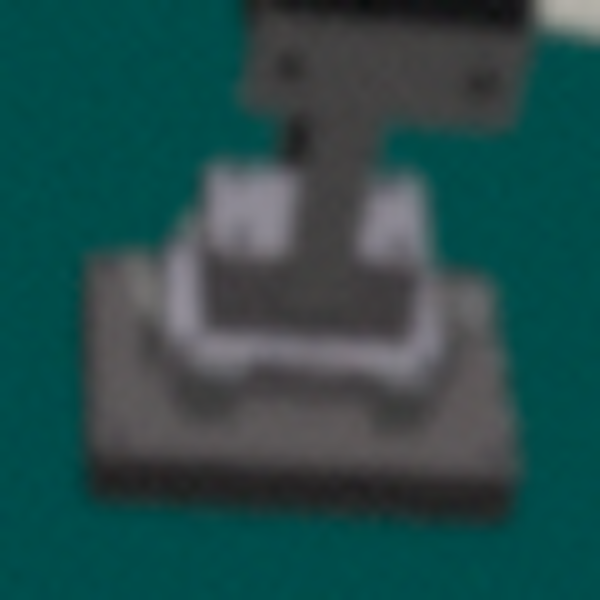

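```bash
cat > lev.py <<'E'
from h import *
def level(f,c,rim,yaw,save=None):
    g=cv2.GaussianBlur(cv2.imread(f),(3,3),0).astype(float).sum(2); a=np.radians(yaw);ux=np.array([np.cos(a),np.sin(a),0]);uy=np.array([-ux[1],ux[0],0])
    for nm,h,y,half,sg,sk in (("crownbase",.015,.022,.026,1,0),("crowntop",.045,.022,.026,-1,.012),("shoulder",.015,.030,.034,-1,0)):
        P=np.array([proj("side",np.r_[c,rim+h]+s*ux+y*uy) for s in np.linspace(-half,half,25) if abs(s)>sk])
        R=[]
        for p in P:
            r=p[1]+np.arange(-3,3.01,.25); v=cv2.remap(g.astype(np.float32),np.full((1,r.size),p[0],np.float32),r[None].astype(np.float32),cv2.INTER_LINEAR)[0]
            d=np.clip(np.gradient(v)*sg,0,None); R.append((d**2*r).sum()/max((d**2).sum(),1e-9)-p[1])
        R=np.array(R);k=np.abs(R-np.median(R))<.6; q=np.polyfit(P[k,0],R[k],1); print(f,nm,"off px",R[k].mean().round(2),"slope deg",np.degrees(q[0]).round(2),"rms",(R[k]-np.polyval(q,P[k,0])).std().round(2),k.sum())
E
python3 - <<'E'
from lev import *
level("pics/side0.png",np.array([.5702,.2256]),.0885,16.3)
level("pics/s4.png",np.array([.5092,-.2367]),.0285,16.4)
E
```

```text
pics/side0.png crownbase off px -0.54 slope deg 0.07 rms 0.04 24
pics/side0.png crowntop off px 0.69 slope deg 0.09 rms 0.21 14
pics/side0.png shoulder off px 0.66 slope deg -0.07 rms 0.11 23
pics/s4.png crownbase off px -0.3 slope deg 0.3 rms 0.07 24
pics/s4.png crowntop off px 0.78 slope deg -0.55 rms 0.21 14
pics/s4.png shoulder off px 1.68 slope deg 0.0 rms 0.22 22
```

The crown-base edge is level to within 0.3° (control on the untouched stack: 0.07°), so the housing has pivoted flat on the pads. Firm up the grip and set the final push.

```bash
python3 -m handwheel '[[[0,0,0.0008,0],[0,0,0.001,0],[0,0,0.0012,0]]]' 0.03 50; python3 - <<'E'
from h import *
for i in range(6):
    s=imaging.camera("side")[:,:,::-1]; o=ctrl.get_obs();print(o["time_s"],o["force"].round(1),o["moment"].round(2),o["eef_rot"].round(4),o["ee_pos"].round(5),round(o["grip_width"],4))
cv2.imwrite("pics/s5.png",s)
from lev import *
level("pics/s5.png",np.array([.5092,-.2367]),.0285,16.4)
E
```

```text
time_s: 19.45
ee_pos: [0.5111, -0.2369, 0.0676]
eef_rot: [-3.113, 0.003, -1.284]
force: [-6.4, 3.5, 18.3]
grip_width: 0.0437
19.5 [-6.   2.9 17.2] [0.55 1.46 0.04] [-3.1133e+00  2.6000e-03 -1.2843e+00] [ 0.5111  -0.23689  0.06761] 0.0437
19.55 [-6.7  2.5 17.7] [ 0.48  1.49 -0.  ] [-3.1133e+00  2.6000e-03 -1.2842e+00] [ 0.51111 -0.23687  0.06767] 0.0437
19.6 [-6.   2.9 17.5] [ 0.49  1.5  -0.04] [-3.1132e+00  2.6000e-03 -1.2843e+00] [ 0.51112 -0.2369   0.0677 ] 0.0436
19.65 [-5.7  3.3 16.7] [ 0.46  1.45 -0.01] [-3.1133e+00  2.6000e-03 -1.2843e+00] [ 0.51109 -0.23688  0.06769] 0.0436
19.7 [-5.8  3.4 15.2] [ 0.54  1.45 -0.03] [-3.1133e+00  2.6000e-03 -1.2842e+00] [ 0.51108 -0.23688  0.06769] 0.0437
19.75 [-5.7  3.  15.9] [ 0.53  1.49 -0.03] [-3.1132e+00  2.5000e-03 -1.2842e+00] [ 0.51112 -0.23689  0.06771] 0.044
pics/s5.png crownbase off px -0.17 slope deg 0.1 rms 0.07 24
pics/s5.png crowntop off px 1.13 slope deg -0.88 rms 0.14 14
pics/s5.png shoulder off px 1.77 slope deg -0.03 rms 0.15 23
```

```bash
python3 - <<'E'
from h import *
for i in range(12): s=imaging.camera("side")[:,:,::-1]
o=ctrl.get_obs();print(o["time_s"],o["force"].round(1),o["ee_pos"].round(5),o["grip_width"])
cv2.imwrite("pics/end.png",cv2.resize(s,(784,588),interpolation=cv2.INTER_CUBIC))
E
```

```text
20.35 [-6.1  2.5 17.1] [ 0.51111 -0.23691  0.0677 ] 0.043573622928589906
```

View pics/end.png

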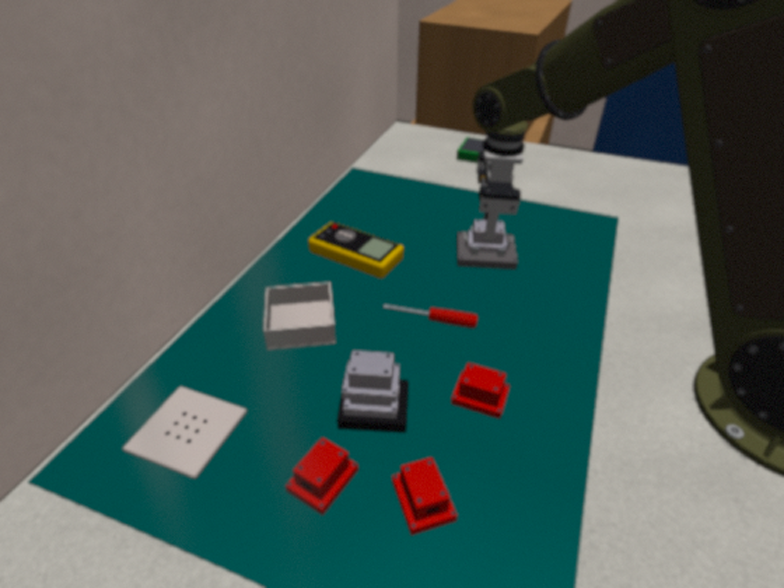

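The housing sits in the fixture at (487,240) and the push has been steady at 17 N for 0.9 s. The other two housings are still stacked at (372,385), and the bystanders and red look-alikes are where they were. Handing in.

```bash
python3 -c "
from station import ctrl; ctrl.hand_in(); o=ctrl.get_obs(); print(o['time_s'],o['force'].round(1))"
```

```text
the job is handed in; nothing more can be done
the job is handed in; nothing more can be done
```

I lifted the top aluminium housing off the stack, lowered it between the guide blades over the plunger, pressed it onto the stop pads and handed in while still holding it there. The clock read 20.35 s of the 42 s allowed.

**Last checks before hand-in:**
- **Push:** the wrist read a steady net 15–18 N upward for about 0.9 s. Taking off the spring and adding the housing's weight (about 1.8 N), that is roughly 9 N on the pads, or about 0.7 mm of give.
- **Level:** the line where the crown meets the shoulder was 0.1° off level. The same measure on the untouched stack gave 0.07°.
- **Seating:** the spring first pushed back at a tool height of about 0.081 m and the stiff stop came at about 0.069 m. That matches the 12 mm of plunger travel expected.
- **Surroundings:** the other two housings are still stacked. The case, meter, driver and red look-alikes showed no visible movement in the last side view.

**What was not clean:**
- **Tool lean:** the tool leans about 1.6° because small orientation errors built up over the moves, and attempts to undo this failed. I eased the grip to 20 N for three rows (0.3 s) so the housing could settle flat on the pads, then gripped at 50 N again.
- **Overpress:** one press briefly reached about 30 N net, roughly 22 N on the pads, before I backed off.
- **Side force:** about 6–7 N of sideways force remained at the end.
- **Level check that disagreed:** the line fitted to the crown's top edge read −0.9°, but it was partly hidden by the finger. I trusted the crown-to-shoulder line instead; the shoulder's front edge read 0.0°.

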